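# Roll a sample bar into the V-block and set it against the end stop

## Task

Without gripping or lifting it, roll the round metal sample bar over the bench with the fingers pushing on its side, up the ramp of the V-block and over the lip so that it lies seated in the V. Then push gently with a fingertip on the bar's far end and slide it along the V towards the robot until its near end rests against the brass stop button. Leave the bar at rest there, and leave the other things on the bench where they are.

Things in the scene. Friction and masses are not known exactly. Their poses are not given: they have to be found in the camera images.
- vblock: Low steel V-block, fixed to the bench. Origin on the bench under the bottom of the V, mid-length; x along the V, away from the robot (V from x -60 to +60 mm); y out over the ramp, towards where the bar starts; z up. Seated, the bar's axis lies at y = 0, 24 mm up; against the stop its centre is at x = +5 mm and its far end sticks out of the V's open far end by 10 mm.
- v_lip (a point): Mid-length of the V-block's rounded lip, at block y = +15 mm, 11 mm above the bench. The ramp rises to it evenly from the bench at block y = +90 mm; behind it the near flank falls at 30 degrees to the V's bottom (4 mm high), and the far flank rises at 30 degrees to the fence. Axes as the block's.
- stop_button (a point): Centre of the face of the brass stop button (18 mm across) at the end of the V nearer the robot, at block x = -60 mm, on the axis of the seated bar, facing block +x. It sits on a blue plate behind it (block x -74 to -64 mm, y -34 to +16 mm, 44 mm high).
- fence_top (a point): Mid-length of the top edge of the blue fence behind the V, on the face turned to the V: block y = -22 mm, 36 mm above the bench. The fence is 12 mm thick; its foot with two screw heads (14 mm high) reaches to block y = -66 mm.
- bar: Smooth aluminium bar with two thin green rings, 36 mm in diameter, 130 mm long, about 0.33 kg (0.2 to 0.5), lying on the bench and free to roll. Origin on its axis at mid-length; its x axis runs along the bar, away from the robot; y and z turn with it as it rolls. It is slippery (friction about 0.35) and rolls very easily; left on the ramp it rolls back down.
- bar_far_end (a point): Centre of the bar's end face farther from the robot.
- jar_grey: upright clear specimen jar with a black lid and grey contents, 56 mm wide, 88 mm tall; origin at the centre of its underside; a bystander, loose
- bottle: upright clear reagent bottle with a blue cap, 68 mm wide, 138 mm tall; origin at the centre of its underside; a bystander, loose
- tape: teal roll of tape lying flat, 52 mm wide, 19 mm tall; origin at the centre of its underside; a bystander, loose
- amber: upright brown jar with a blue lid, 56 mm wide, 80 mm tall; origin at the centre of its underside; a bystander, loose
- beaker_small: upright small clear beaker, about 62 mm wide, 71 mm tall; origin at the centre of its underside; a bystander, loose
- petri: closed petri dish lying flat, 94 mm wide, 15 mm tall; origin at the centre of its underside; a bystander, loose
Mind the look-alikes: they are no part of the job. There is more than one size of the bar; the job needs the smaller.

How it is judged:
On the way, in this order (a step that is already met when the one before it is completed fails the run):
1. the bar has rolled about its own axis (its starting top side turned at least 70 degrees away from up) before reaching the lip (angle between bar's own z axis and vertical above 1.22 rad and y of bar in the frame of vblock above 0.03 m).
2. the bar lies seated in the V (y of bar in the frame of vblock between -0.003 and 0.003 m and z of bar in the frame of vblock between 0.0215 and 0.026 m and angle between the x axis of bar and the x axis of vblock, either way round below 0.06 rad), for 0.3 s.
At the end, for the whole second after the job is handed in: The bar lies at rest in the V (axis within 3 mm sideways and 0.06 rad of the V, 21.5 to 26 mm above the bench) with its near end within 2.5 mm of the brass stop button, and nothing is touching it but the block (all of step 2 and x of bar in the frame of vblock between 0.0025 and 0.0075 m and linear speed of bar below 0.01 m/s and angular speed of bar below 0.2 rad/s).
It fails at once if the bar is lifted: more than 6 mm off the bench before the ramp, or its axis more than 36 mm above the bench anywhere (height (world z) of bar above 0.036 m or (height (world z) of bar above 0.024 m and y of bar in the frame of vblock above 0.115 m)).
It fails at once if the bar is tipped on end by more than about 10 degrees (angle between bar's own x axis and vertical below 1.39 rad or angle between bar's own x axis and vertical above 1.75 rad).
It fails at once if the bar is gripped or pressed with more than 30 N (contact force between the fingers and bar above 30 N).
It fails at once if a bystander is moved by more than 15 mm or tipped (distance of any of jar_grey, bottle, tape, amber, beaker_small, petri from where it was at the start of the episode above 0.015 m or angle between any of jar_grey, bottle, tape, amber, beaker_small, petri's own z axis and vertical above 0.3 rad).
It also fails if it takes over 64 s, if anything falls off the work surface, if the arm or the gripper's body presses on something with over 40 N, if the wrist force passes 120 N, or if a joint passes its speed limit or range.

## Robot

A 7-joint arm with a two-finger parallel gripper is mounted at the origin on a cart in front of the work surface, level with it; the furniture and walls round the work are solid. World frame = base frame: x ahead of the robot, y to its left, z up, the work surface at z = 0. Lengths are in m, angles in rad, forces in N, time in s.
With the tool pointing down it reaches from about 0.35 to 0.775 m from the base axis. Payload 3.1 kg.
Tool frame: the origin (TCP) lies midway between the tips of the shut fingers; the grasp point (between the pads) lies 19 mm behind it; z points along the fingers, y is the direction in which the jaws open and shut (so a half turn about z gives the same grasp; the last joint's range is limited). The gripper opens to 85 mm and grips with 20 to 120 N. Pads are 22 mm wide; open, the fingers measure 114 mm over their backs; the gripper's body (76 mm by 85 mm) begins 54 mm behind the grasp point. The pads swing forward as they close: fully open they stand 13 mm farther back than shut.
Start: joints at [1.185, 0.311, 0.014, 1.512, -0.004, 1.319, -0.027], TCP at [0.185, -0.518, 0.231] pointing down, gripper open.
Joint ranges: [-2.7, 2.7], [-0.3, 1.91], [-1.27, 1.3], [0.12, 2.57], [-1.44, 4.58], [0.2, 2.03], [-3.05, 3.05]. Speed limits (rad/s): [2.79, 2.79, 3.14, 3.14, 3.14, 3.14, 3.14].

## Interface

Orientations are given as a rotation vector (axis times angle).
In Python, from workcell import ctrl gives the robot as it stands. The module is installed in compiled form; this text tells all that it offers.
- The arm moves only by the tool apply_moves, never from a script. Its argument "deltas" is a list of rows, each a list of 7 numbers: the shift along the tool's x, y, z in cm, then the turn, a rotation vector about the tool's x, y, z in degrees, then the finger opening in cm, from 0 to 8.54. A call has 1 to 12 rows; each row is the pose to reach, as a shift and turn from the pose commanded when the call began, along the tool's axes at that moment; what a row does not reach only later rows make up. A row lasts 1/10 s, in which the tool goes at most 50 mm and 8.59 degrees, less where a joint would pass 70% of its speed; a pose out of reach is approached as far as the arm can. A call with a gripper value outside its range is refused whole. The fingers move at their own pace and stop on an object; "grip_force" is the grip in N (left out, the last holds). Time passes only in rows, so rows that repeat a pose let the fingers close. It gives the time, the measured TCP pose, the force and the opening at its end, in the units of the state.
- ctrl.state(): the state, without advancing time (a new reading comes with each control period).
- ctrl.snapshot(name): name is "scene" or "top"; returns (picture, depth): 400x640x3 uint8, red, green, blue; 400x640 float32, m along the optical axis (not along the pixel's ray), 0 where there is no reading.
- ctrl.camera_model(name): a dict with "fx", "fy", "cx", "cy" (pixels), "eye" and "rotation" of the camera in the world. Camera axes: x right, y down, z forward; pixel columns grow to the right and rows downward; lengths in m; the calibration is good to about 2 mm. A picture is of the moment at which its call begins. camera_model takes no time and is no camera call.
- ctrl.close_job(): hands the job in, once; it reports no verdict.
The state is a dict: "time": time; "joints": joint angles; "dq": joint speeds; "tau": joint torques, N m; "position": TCP position; "eef_rot": TCP orientation; "contact_force": force on the tool from outside, world axes, zero at the start; "moment": the same for the moment, N m; "finger_gap": finger opening in m.
Only numpy, scipy, OpenCV 4.12 (cv2) and the standard library are available. Lean on these libraries where they do the work, as an engineer would, in place of code of your own. Each camera call takes 0.05 s, during which the arm holds its last target.

## Working session

There is one attempt and no reset: what is moved stays moved. The work goes in short steps, Python scripts to look and compute and a tool call to move; the robot and the scene stay as the last step left them, time stands still between calls to the robot, and variables do not carry over. Pictures are saved under pics/ and viewed, and the job is handed in when it is done.

Besides the shell and the picture viewer there is one more tool, called after ">>>" as a command line: name --pt "numbers of a row" for each row, then --argument value for the rest. apply_moves: Moves the arm, as the interface text tells. Its arguments: {"type":"object","properties":{"deltas":{"type":"array"},"grip_force":{"type":"number"}},"required":["deltas"]}

```bash
mkdir -p pics; python3 - <<'E'
from workcell import ctrl
import cv2,numpy as np
s=ctrl.state();print(s)
for n in ["scene","top"]:
    p,d=ctrl.snapshot(n);cv2.imwrite(f"pics/{n}0.png",p[:,:,::-1]);np.savez(f"{n}0.npz",p=p,d=d);print(ctrl.camera_model(n))
E
```

```text
{'time': 0.0, 'joints': array([ 1.18530548,  0.31171692,  0.0139873 ,  1.5130459 , -0.00438521,
        1.31919178, -0.02719337]), 'dq': array([-0.00143364,  0.00053156, -0.00039601,  0.00131268, -0.00117689,
       -0.00094577,  0.00247971]), 'tau': array([-4.42667761e-04, -3.79917169e+01,  1.45647191e-01, -2.30584663e+01,
        1.21280638e-02,  1.38734397e-02, -1.53078651e-05]), 'position': array([ 0.18514768, -0.5171335 ,  0.23023037]), 'eef_rot': array([-3.09302571e+00, -5.37122267e-01,  7.93201496e-04]), 'contact_force': array([0.15884689, 0.32127285, 0.45985487]), 'moment': array([ 0.01512445,  0.01766717, -0.0198814 ]), 'finger_gap': 0.08552666637832723}
{'fx': 378.57805285205, 'fy': 378.57805285205, 'cx': 323.2090526087967, 'cy': 198.15637107123104, 'eye': array([-0.23812068, -1.03745057,  0.66156125]), 'rotation': array([-1.93454514,  0.60565241, -0.41346268])}
{'fx': 422.3412371863991, 'fy': 422.3412371863991, 'cx': 319.89023063952527, 'cy': 199.99749894514622, 'eye': array([0.30684426, 0.01541038, 1.47641675]), 'rotation': array([-2.1128086 ,  2.15103849, -0.14976612])}
```

View pics/scene0.png

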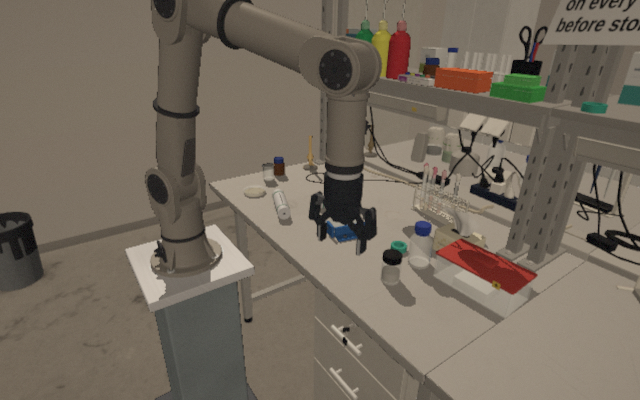

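View pics/top0.png

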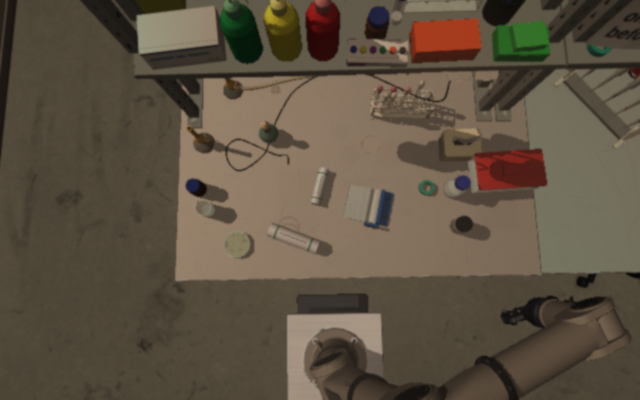

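The top view shows the V-block at about (370,206) with its ramp facing left. The small bar is at (319,186), the bigger one at (293,238), and the tape, bottle and grey jar are to the right. I'll zoom in.

```bash
cat > h.py <<'E'
import numpy as np,cv2
from workcell import ctrl
from scipy.spatial.transform import Rotation as R
def ray(n,uv,z):
    m=ctrl.camera_model(n);Rm=R.from_rotvec(m["rotation"]).as_matrix()
    uv=np.atleast_2d(uv).astype(float)
    d=np.c_[(uv[:,0]-m["cx"])/m["fx"],(uv[:,1]-m["cy"])/m["fy"],np.ones(len(uv))]@Rm.T
    return m["eye"]+d*((z-m["eye"][2])/d[:,2])[:,None]
def proj(n,P):
    m=ctrl.camera_model(n);Rm=R.from_rotvec(m["rotation"]).as_matrix()
    c=(np.atleast_2d(P)-m["eye"])@Rm
    return np.c_[c[:,0]/c[:,2]*m["fx"]+m["cx"],c[:,1]/c[:,2]*m["fy"]+m["cy"]]
def cloud(n,d):
    m=ctrl.camera_model(n);Rm=R.from_rotvec(m["rotation"]).as_matrix()
    v,u=np.mgrid[:400,:640]
    c=np.stack([(u-m["cx"])/m["fx"]*d,(v-m["cy"])/m["fy"]*d,d],-1)
    return c@Rm.T+m["eye"]
E
python3 - <<'E'
from h import *
z=np.load("top0.npz");p,d=z["p"],z["d"]
c=p[150:260,260:410];cv2.imwrite("pics/tz.png",cv2.resize(c[:,:,::-1],None,fx=5,fy=5,interpolation=cv2.INTER_CUBIC))
C=cloud("top",d)
np.set_printoptions(precision=3,suppress=True)
for u,v in [(340,180),(319,186),(293,238),(370,206),(378,208),(352,200),(230,245),(330,240),(427,187),(458,186),(463,225)]: print(u,v,C[v,u])
z=np.load("scene0.npz");p=z["p"]
c=p[170:260,240:420];cv2.imwrite("pics/sz.png",cv2.resize(c[:,:,::-1],None,fx=4.4,fy=4.4,interpolation=cv2.INTER_CUBIC))
E
```

```text
340 180 [ 0.612 -0.035 -0.003]
319 186 [0.584 0.04  0.036]
293 238 [0.405 0.13  0.05 ]
370 206 [ 0.515 -0.137  0.007]
378 208 [ 0.504 -0.162  0.032]
352 200 [ 0.539 -0.075 -0.   ]
230 245 [0.387 0.351 0.017]
330 240 [0.398 0.005 0.007]
427 187 [ 0.58  -0.341  0.001]
458 186 [ 0.555 -0.406  0.141]
463 225 [ 0.435 -0.431  0.088]
```

View pics/tz.png

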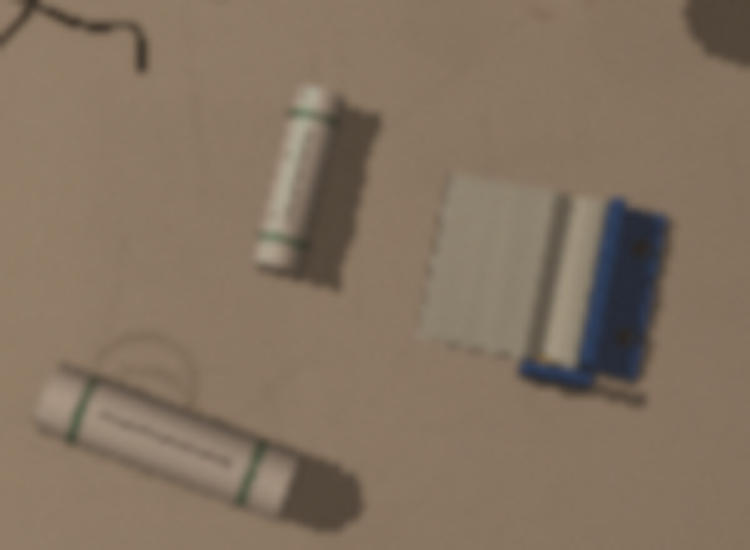

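View pics/sz.png

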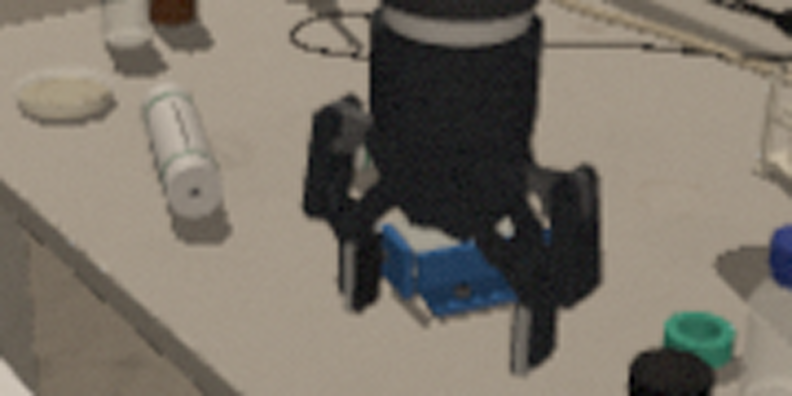

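```bash
python3 - <<'E'
from h import *
np.set_printoptions(precision=4,suppress=True)
z=np.load("top0.npz");p,d=z["p"],z["d"]
hsv=cv2.cvtColor(p,cv2.COLOR_RGB2HSV)
roi=np.zeros((400,640),bool);roi[180:235,335:400]=1
blue=(roi&(hsv[...,0]>100)&(hsv[...,0]<125)&(hsv[...,1]>120)).astype(np.uint8)
print("blue",blue.sum())
c=p[170:245,335:405];cv2.imwrite("pics/b1.png",cv2.resize(c[:,:,::-1],None,fx=8,fy=8,interpolation=cv2.INTER_NEAREST))
c=p[160:210,300:340];cv2.imwrite("pics/b2.png",cv2.resize(c[:,:,::-1],None,fx=12,fy=12,interpolation=cv2.INTER_NEAREST))
C=cloud("top",d)
# depth quality on bar
for v in range(168,205,3):
    print(v,[int(1000*C[v,u,2]) for u in range(305,335)])
print()
for v in (195,205,215):
    print(v,[int(1000*C[v,u,2]) for u in range(342,400,2)])
# bar: points above 10mm
m=np.zeros((400,640),bool);m[160:210,300:336]=1
m&=C[...,2]>0.018
P=C[m];print(len(P),P.mean(0));r=cv2.minAreaRect((P[:,:2]*1000).astype(np.float32));print(r)
E
```

```text
blue 6
168 [1, 1, 2, 1, 0, 3, 1476, 5, 1, 1, -3, 5, -4, 24, 28, 32, 36, 36, 40, 34, 35, 28, 4, 2, 0, 2, -1, 0, 2, -3]
171 [3, 1, 5, 4, 1, 9, 2, 5, 0, 3, 0, 0, -1, 25, 38, 39, 36, 37, 37, 35, 35, 32, 25, 3, 1, -2, -4, 0, 1, 4]
174 [3, -1, 0, 3, -1, 3, 4, -5, 4, 7, -2, 3, 29, 32, 39, 39, 36, 38, 37, 32, 34, 31, -4, 5, 2, 4, 3, -1, 4, 6]
177 [2, 2, 0, 0, -2, -3, -1, 1, 10, 2, 6, 23, 29, 37, 38, 29, 42, 37, 35, 33, 25, 19, 2, -1, 2, -2, -3, 3, 0, -3]
180 [0, 0, 5, 0, 2, 0, -2, 4, 0, 1, 21, 26, 34, 35, 41, 43, 33, 33, 25, 29, 26, -1, -3, 2, 1, -2, 0, -1, -4, 0]
183 [0, 2, 5, 1, 2, -5, 3, 6, 3, 1, 26, 31, 39, 35, 34, 35, 34, 32, 25, 27, 4, -1, 4, -3, -6, 4, 7, 2, 4, 0]
186 [0, -2, 2, 1, 1, 6, 2, 2, 0, 30, 30, 36, 33, 36, 36, 28, 31, 33, 26, 3, 2, 4, -1, 3, 4, -4, 3, 0, 2, 1]
189 [2, 1, 0, 1, -3, 0, 2, 0, 26, 30, 30, 36, 33, 31, 38, 34, 31, 30, 22, 0, 4, 4, 2, 1, -2, 1, 4, -3, 0, -4]
192 [-1, 3, -5, -1, 0, 5, 7, 18, 30, 31, 36, 35, 40, 42, 32, 33, 29, 25, 0, 1, 1, 0, 4, 0, 0, 1, 4, -2, 2, 2]
195 [-4, -1, -7, -2, 4, 0, 1, 33, 36, 37, 29, 37, 35, 36, 37, 34, 25, 0, 1, 0, 0, 4, 0, -1, 3, 3, 1, 4, 5, 2]
198 [0, 2, 0, -4, -1, 3, 33, 35, 37, 31, 27, 34, 35, 30, 26, 32, -2, 0, -2, 3, -1, 1, 2, 6, 0, -2, -3, 0, 3, 2]
201 [0, 4, 2, 1, -4, 22, 28, 33, 33, 38, 31, 37, 32, 29, 26, 28, 6, 4, 0, 0, -1, 2, 1, 0, 1, 4, 5, -2, 5, -1]
204 [5, 0, 0, 1, 1, 1, -4, 3, 3, 2, 2, 3, 1476, 18, 23, -2, -3, 2, 5, 0, 2, 0, 3, -3, 0, -4, 0, 2, 1, 2]

195 [2, 3, 1, 3, 7, 2, 8, 7, 10, 7, 5, 11, 8, 13, 15, 3, 4, 9, 14, 35, 41, 12, 4, 7, 10, 13, 0, 2, 1]
205 [-5, 0, 1, 2, 4, 3, 13, 5, 3, 8, 13, 10, 14, 4, 0, 4, 5, 17, 29, 38, 8, 8, 5, 1476, 9, -2, 8, -2, 1476]
215 [0, 5, 2, 3, 5, 13, 9, 8, 10, 7, 8, 11, 13, 6, 7, 5, 9, 26, 34, 8, 9, 14, 3, 13, 0, 6, 5, 1, 11]
387 [0.5816 0.0399 0.0662]
((480.83843994140625, 42.612030029296875), (62.50432205200195, 346.6249694824219), 88.66361999511719)
```

View pics/b1.png

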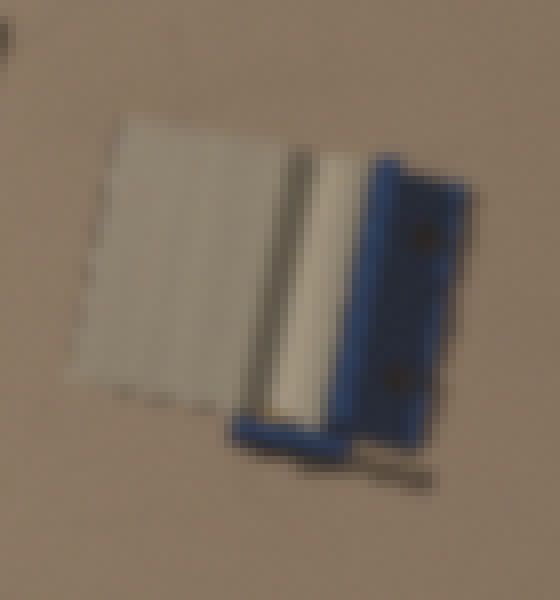

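View pics/b2.png

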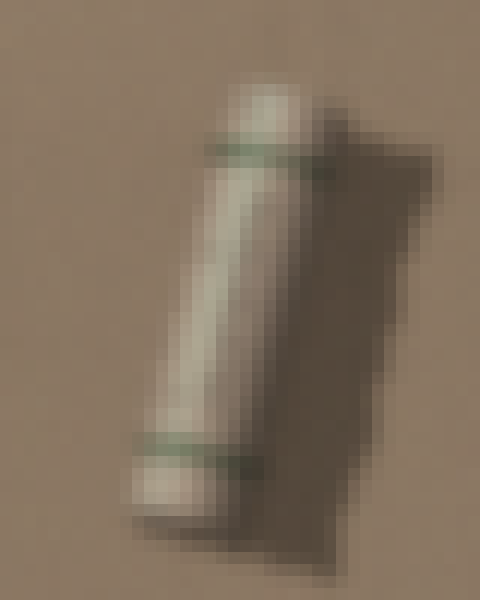

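```bash
python3 - <<'E'
from h import *
np.set_printoptions(precision=4,suppress=True)
z=np.load("top0.npz");p,d=z["p"],z["d"]
f=lambda a:np.array(a)/8+[334.5,169.5]
rf,rn=ray("top",f([[122,118],[72,382]]),0.0)
ff,fn=ray("top",f([[376,154],[328,434]]),0.036)
lf,ln=ray("top",f([[290,145],[247,414]]),0.011)
for n,a,b in (("ramp",rf,rn),("fence",ff,fn),("lip",lf,ln)):
    print(n,a,b,"len",np.linalg.norm(a-b),"yaw",np.arctan2(a[1]-b[1],a[0]-b[0]))
print("mids",(rf+rn)/2,(ff+fn)/2,"dist",np.linalg.norm(((rf+rn)/2-(ff+fn)/2)[:2]))
C=cloud("top",d)
m=np.zeros((400,640),bool);m[160:210,300:336]=1
m&=(C[...,2]>0.016)&(C[...,2]<0.06)
P=C[m];print(len(P),P.mean(0));r=cv2.minAreaRect((P[:,:2]*1000).astype(np.float32));print(r)
q=P[:,:2]-P[:,:2].mean(0);w,V=np.linalg.eigh(q.T@q);ax=V[:,1]*np.sign(V[0,1]);print("axis yaw",np.arctan2(ax[1],ax[0]),np.percentile(q@ax,[0,2,98,100]),np.percentile(q@V[:,0],[0,2,98,100]))
# silhouettes ends in b2: top end (268,80)->, bottom (182,520)
g=lambda a:np.array(a)/12+[299.5,159.5]
print("rings",ray("top",g([[275,158],[205,455]]),0.034))
m=np.zeros((400,640),bool);m[205:265,255:335]=1
m&=(C[...,2]>0.025)&(C[...,2]<0.08)
P=C[m];r=cv2.minAreaRect((P[:,:2]*1000).astype(np.float32));print("big",r)
E
```

```text
ramp [ 0.5953 -0.0689  0.    ] [ 0.4777 -0.0437  0.    ] len 0.12026540075153411 yaw -0.21094604910388914
fence [ 0.5703 -0.1761  0.036 ] [ 0.4492 -0.1509  0.036 ] len 0.12363542622434456 yaw -0.20527192711672676
lip [ 0.5796 -0.1418  0.011 ] [ 0.4611 -0.1189  0.011 ] len 0.12073198878980165 yaw -0.19044555507321065
mids [ 0.5365 -0.0563  0.    ] [ 0.5097 -0.1635  0.036 ] dist 0.11046981488865187
378 [0.5881 0.0405 0.0326]
((589.6618041992188, 40.76959228515625), (35.690025329589844, 129.6929931640625), 75.42662048339844)
axis yaw -0.2571655002981749 [-0.0634 -0.0628  0.0633  0.0663] [-0.0185 -0.0177  0.0166  0.0173]
rings [[0.6318 0.0273 0.034 ]
 [0.5446 0.049  0.034 ]]
big ((408.5719299316406, 132.72474670410156), (178.79058837890625, 49.13330841064453), 68.3392105102539)
```

```bash
cat >> h.py <<'E'
YAW=-0.206; O=np.array([0.516,-0.143,0.0])
XB=np.array([np.cos(YAW),np.sin(YAW),0]);YB=np.array([-np.sin(YAW),np.cos(YAW),0])
def b2w(x,y,z): return O+x*XB+y*YB+np.array([0,0,z])
def w2b(p): q=np.asarray(p)-O; return np.array([q@XB,q@YB,q[2]])
def delta(target,ty,base=None):
    """target TCP world, ty=world dir of tool y; returns tool-frame shift(cm), rotvec(deg)"""
    s=ctrl.state();p,r=(s["position"],s["eef_rot"]) if base is None else base
    R0=R.from_rotvec(r).as_matrix()
    z=np.array([0,0,-1.]);y=np.asarray(ty)/np.linalg.norm(ty);x=np.cross(y,z)
    R1=np.c_[x,y,z]
    return R0.T@(np.asarray(target)-p)*100, np.degrees(R.from_matrix(R0.T@R1).as_rotvec())
E
python3 - <<'E'
from h import *
np.set_printoptions(precision=3,suppress=True)
s=ctrl.state();print(R.from_rotvec(s["eef_rot"]).as_matrix())
for sg in (1,-1):print(delta(b2w(.034,.24,.15),sg*XB))
E
```

```text
[[ 0.941  0.337 -0.001]
 [ 0.337 -0.941  0.002]
 [-0.    -0.002 -1.   ]]
(array([ 59.2  , -42.748,   8.119]), array([ -0.112,  -0.057, -58.497]))
(array([ 59.2  , -42.748,   8.119]), array([ -0.067,   0.13 , 121.503]))
```

>>> apply_moves --pt "3.7 -2.67 0 0 0 -3.7 8.5" --pt "7.4 -5.34 0 0 0 -7.3 8.5" --pt "11.1 -8.0 0 0 0 -11 8.5" --pt "14.8 -10.7 0 0 0 -14.6 8.5" --pt "18.5 -13.4 0 0 0 -18.3 8.5" --pt "22.2 -16 0 0 0 -22 8.5" --pt "25.9 -18.7 0 0 0 -25.6 8.5" --pt "29.6 -21.4 0 0 0 -29.2 8.5" --pt "33.3 -24 0 0 0 -33 8.5" --pt "37 -26.7 0 0 0 -36.6 8.5" --pt "40.7 -29.4 0 0 0 -40.2 8.5" --pt "44.4 -32 0 0 0 -44 8.5"

```text
time: 1.3
position: [0.4959, -0.0653, 0.231]
eef_rot: [-2.666, -1.661, 0.001]
contact_force: [1.0, -0.4, -0.1]
finger_gap: 0.0852
```

```bash
python3 - <<'E'
from h import *
np.set_printoptions(precision=3,suppress=True)
s=ctrl.state();print(s['time'],s['position'],s['joints'],s["contact_force"],s['finger_gap']);print(delta(b2w(.034,.24,.15),XB))
E
```

```text
1.3 [ 0.496 -0.065  0.231] [ 0.494  0.244 -0.485  1.629  0.118  1.298 -0.467] [ 1.01  -0.374 -0.055] 0.0852358613559902
(array([18.005,  2.579,  8.089]), array([ -0.033,   0.021, -14.354]))
```

>>> apply_moves --pt "3.6 0.5 1 0 0 -3 8.5" --pt "7.2 1 2.5 0 0 -6 8.5" --pt "10.8 1.5 4 0 0 -9 8.5" --pt "14.4 2.1 6 0 0 -12 8.5" --pt "18 2.6 8 0 0 -14.4 8.5" --pt "18 2.6 8 0 0 -14.4 8.5" --pt "18 2.6 8 0 0 -14.4 8.5"

```text
time: 2.0
position: [0.5977, 0.0837, 0.1497]
eef_rot: [-2.436, -1.98, 0.004]
contact_force: [-0.7, -0.4, 0.4]
finger_gap: 0.0851
```

```bash
python3 - <<'E'
from h import *
np.set_printoptions(precision=3,suppress=True)
s=ctrl.state();print(s['time'],s['position'],w2b(s['position']),s['joints'],s["contact_force"],s['finger_gap']);print(delta(b2w(.034,.24,.03),XB))
for n in ["scene","top"]:
    p,d=ctrl.snapshot(n);np.savez(f"{n}1.npz",p=p,d=d)
    c=p[150:260,240:400]
    cv2.imwrite(f"pics/{n}1.png",cv2.resize(c[:,:,::-1],None,fx=5,fy=5,interpolation=cv2.INTER_CUBIC))
E
```

```text
2.0 [0.598 0.084 0.15 ] [0.034 0.239 0.15 ] [ 0.196  0.535 -0.546  1.461  0.284  1.228 -0.59 ] [-0.651 -0.399  0.408] 0.08513135727193465
(array([ 0.151,  0.076, 11.975]), array([-0.182,  0.049,  0.007]))
```

View pics/scene1.png

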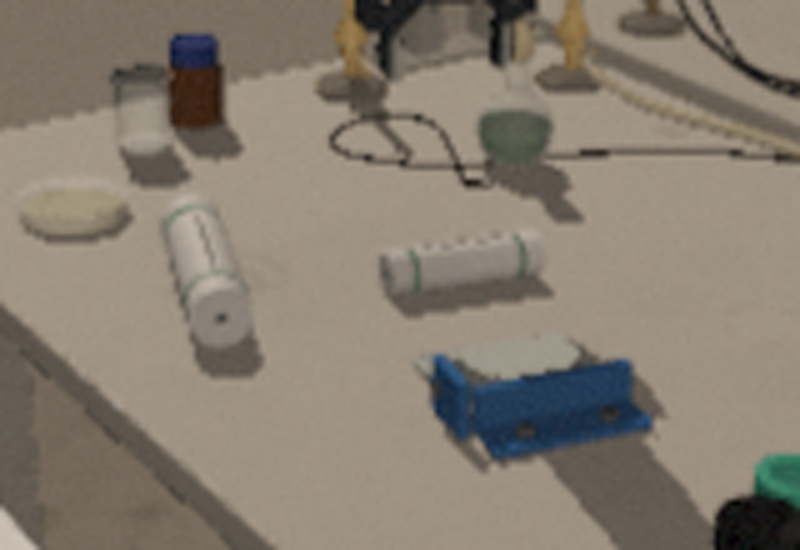

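View pics/top1.png

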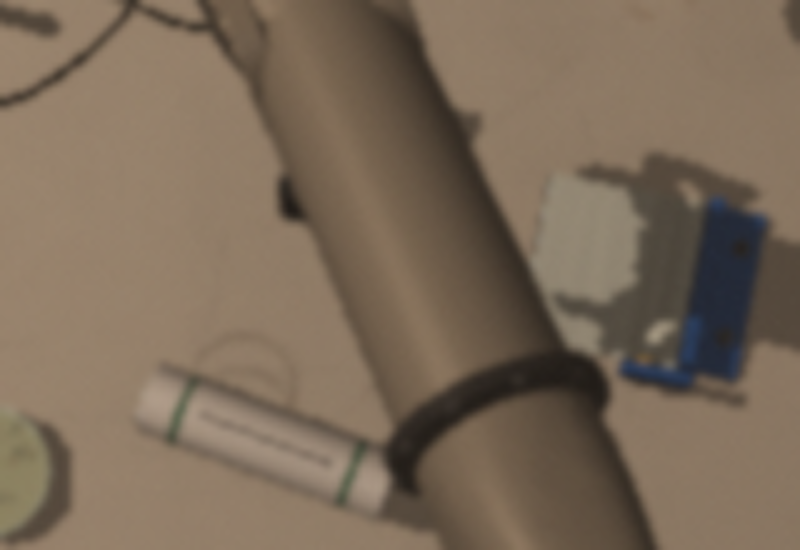

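```bash
python3 - <<'E'
from h import *
np.set_printoptions(precision=1,suppress=True)
q=lambda P:(proj("scene",P)-[240,150]+.5)*5
print("bar ends",q([np.array([.589,.0407,.018])+s*.065*np.array([np.cos(-.257),np.sin(-.257),0]) for s in(-1,1)]).tolist())
print("fence top front",q([b2w(x,-.022,.036) for x in(-.06,.06)]), "back top",q([b2w(x,-.034,.036) for x in(-.06,.06)]))
print("foot",q([b2w(x,-.066,.0) for x in(-.06,.06)]),"ramp",q([b2w(x,.09,.0) for x in(-.06,.06)]), "plate", q([b2w(-.074,y,.044) for y in(-.034,.016)]))
E
```

```text
bar ends [[386.80358938118417, 275.2163370697791], [538.6292178725423, 252.9831313564469]]
fence top front [[473.6 389.6]
 [628.7 358.6]] back top [[481.2 397.7]
 [637.2 366.2]]
foot [[500.1 467. ]
 [656.8 432.8]] ramp [[407.2 363.1]
 [552.6 335.3]] plate [[462.6 391. ]
 [432.1 358. ]]
```

>>> apply_moves --pt "0.1 0 3 0 0 0 8.5" --pt "0.1 0.1 6 0 0 0 8.5" --pt "0.1 0.1 9 0 0 0 8.5" --pt "0.1 0.1 11 0 0 0 8.5" --pt "0.1 0.1 12.5 0 0 0 8.5" --pt "0.1 0.1 13.2 0 0 0 8.5" --pt "0.1 0.1 13.8 0 0 0 8.5" --pt "0.1 0.1 13.8 0 0 0 8.5"

```text
time: 2.9
position: [0.6, 0.0834, 0.0135]
eef_rot: [2.44, 1.978, 0.0]
contact_force: [0.3, -0.4, -0.3]
finger_gap: 0.0852
```

```bash
cat > look.py <<'E'
from h import *
import sys
np.set_printoptions(precision=3,suppress=True)
n=sys.argv[1];s=ctrl.state();print(s['time'],w2b(s['position']),"f",s["contact_force"]@np.c_[XB,YB,[0,0,1]],s['finger_gap'])
x,y=int(sys.argv[2]) if len(sys.argv)>2 else 290,int(sys.argv[3]) if len(sys.argv)>3 else 165
p,d=ctrl.snapshot("scene");np.savez(f"s_{n}.npz",p=p,d=d)
cv2.imwrite(f"pics/s_{n}.png",cv2.resize(p[y:y+90,x:x+120][:,:,::-1],None,fx=6,fy=6,interpolation=cv2.INTER_CUBIC))
E
python3 look.py a
```

```text
2.9 [0.036 0.239 0.014] f [ 0.358 -0.323 -0.278] 0.08524011252864629
```

View pics/s_a.png

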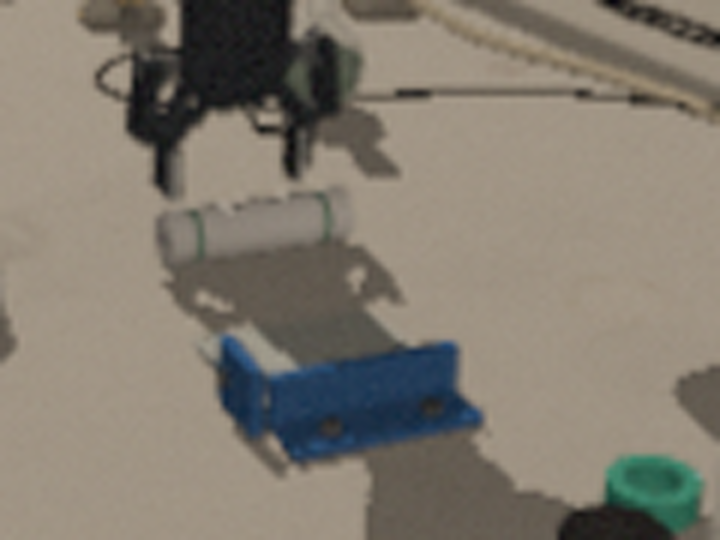

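```bash
python3 - <<'E'
from h import *
q=lambda P:(proj("scene",P)-[290,165]+.5)*6
for zz in (.014,.027,.035): print(zz,q([b2w(x,.239-.011,zz) for x in(-.021,-.006,.079,.093)]).round())
E
```

```text
0.014 [[161. 225.]
 [181. 222.]
 [296. 202.]
 [314. 199.]]
0.027 [[161. 207.]
 [182. 204.]
 [297. 185.]
 [315. 182.]]
0.035 [[161. 196.]
 [182. 193.]
 [297. 174.]
 [316. 171.]]
```

>>> apply_moves --pt "0 0 0.4 0 0 0 8.5" --pt "0 0 0.8 0 0 0 8.5" --pt "0 0 1.2 0 0 0 8.5" --pt "0 0 1.5 0 0 0 8.5" --pt "0 0 1.7 0 0 0 8.5" --pt "0 0 1.7 0 0 0 8.5"

```text
time: 3.55
position: [0.5994, 0.0837, -0.0042]
eef_rot: [-2.439, -1.979, 0.001]
contact_force: [0.2, 0.8, -0.1]
finger_gap: 0.0856
```

```bash
python3 look.py b
```

```text
3.55 [ 0.035  0.239 -0.004] f [ 0.031  0.816 -0.13 ] 0.08561501218918499
```

View pics/s_b.png

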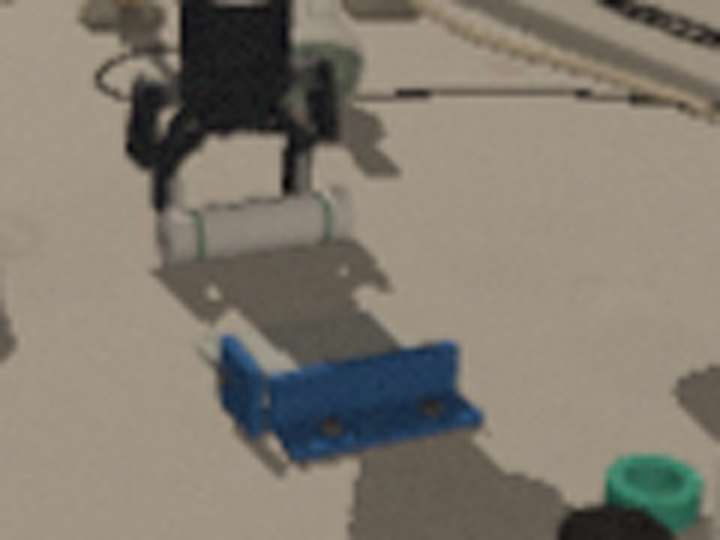

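>>> apply_moves --pt "-0.2 0.3 0.2 0 0 0 8.5" --pt "-0.5 0.6 0.4 0 0 0 8.5" --pt "-0.8 0.7 0.4 0 0 0 8.5" --pt "-1.0 0.7 0.4 0 0 0 8.5" --pt "-1.2 0.7 0.4 0 0 0 8.5" --pt "-1.4 0.7 0.4 0 0 0 8.5" --pt "-1.6 0.7 0.4 0 0 0 8.5" --pt "-1.8 0.7 0.4 0 0 0 8.5" --pt "-2.0 0.7 0.4 0 0 0 8.5" --pt "-2.2 0.7 0.4 0 0 0 8.5" --pt "-2.4 0.7 0.4 0 0 0 8.5" --pt "-2.6 0.7 0.4 0 0 0 8.5"

```text
time: 4.8
position: [0.6012, 0.0567, -0.0077]
eef_rot: [2.44, 1.979, -0.0]
contact_force: [0.5, -0.3, -0.8]
finger_gap: 0.0854
```

```bash
python3 look.py c
```

```text
4.8 [ 0.043  0.213 -0.008] f [ 0.582 -0.154 -0.785] 0.08536112273292096
```

View pics/s_c.png

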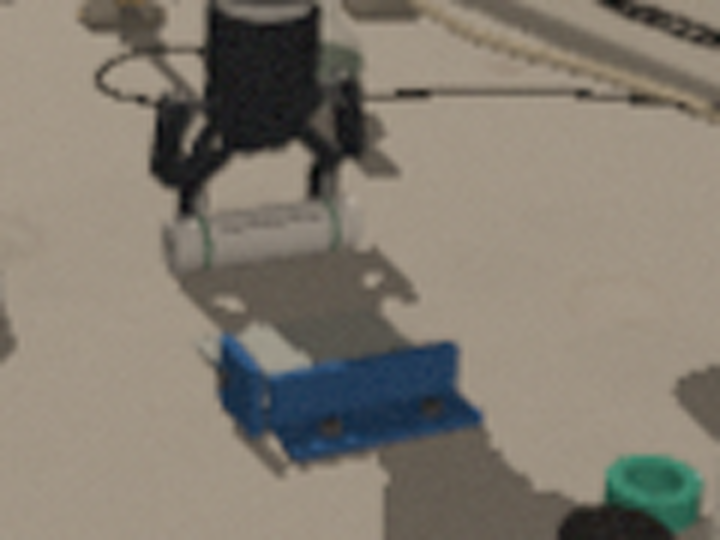

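>>> apply_moves --pt "-0.3 0 0 0 0 0 8.5" --pt "-0.6 0 0 0 0 0 8.5" --pt "-0.9 0 0 0 0 0 8.5" --pt "-1.2 0 0 0 0 0 8.5" --pt "-1.5 0 0 0 0 0 8.5" --pt "-1.8 0 0 0 0 0 8.5" --pt "-2.1 0 0 0 0 0 8.5" --pt "-2.4 0 0 0 0 0 8.5" --pt "-2.7 0 0 0 0 0 8.5" --pt "-3.0 0 0 0 0 0 8.5" --pt "-3.3 0 0 0 0 0 8.5" --pt "-3.6 0 0 0 0 0 8.5"

```text
time: 6.05
position: [0.5938, 0.0214, -0.0077]
eef_rot: [2.44, 1.979, -0.0]
contact_force: [0.7, -0.7, -0.8]
finger_gap: 0.0848
```

```bash
python3 look.py d
```

```text
6.05 [ 0.043  0.177 -0.008] f [ 0.802 -0.586 -0.783] 0.08475741573040083
```

View pics/s_d.png

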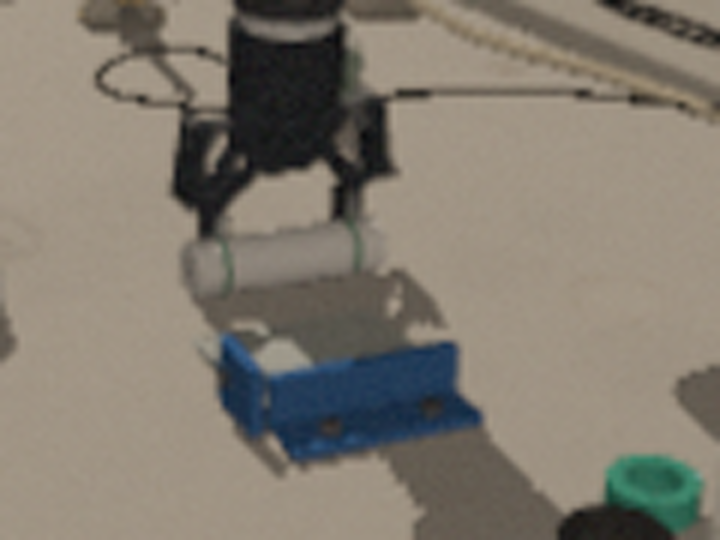

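>>> apply_moves --pt "-0.3 0 0 0 0 0 8.5" --pt "-0.6 0 0 0 0 0 8.5" --pt "-0.9 0 0 0 0 0 8.5" --pt "-1.2 0 0 0 0 0 8.5" --pt "-1.5 0 0 0 0 0 8.5" --pt "-1.8 0 0 0 0 0 8.5" --pt "-2.1 0 0 0 0 0 8.5" --pt "-2.4 0 0 0 0 0 8.5" --pt "-2.7 0 0 0 0 0 8.5" --pt "-3.0 0 -0.05 0 0 0 8.5" --pt "-3.3 0 -0.1 0 0 0 8.5" --pt "-3.6 0 -0.15 0 0 0 8.5"

```text
time: 7.3
position: [0.5864, -0.0138, -0.0062]
eef_rot: [2.44, 1.979, -0.0]
contact_force: [0.7, -0.6, -0.5]
finger_gap: 0.085
```

```bash
python3 look.py e
```

```text
7.3 [ 0.042  0.141 -0.006] f [ 0.821 -0.423 -0.538] 0.08502874171055745
```

View pics/s_e.png

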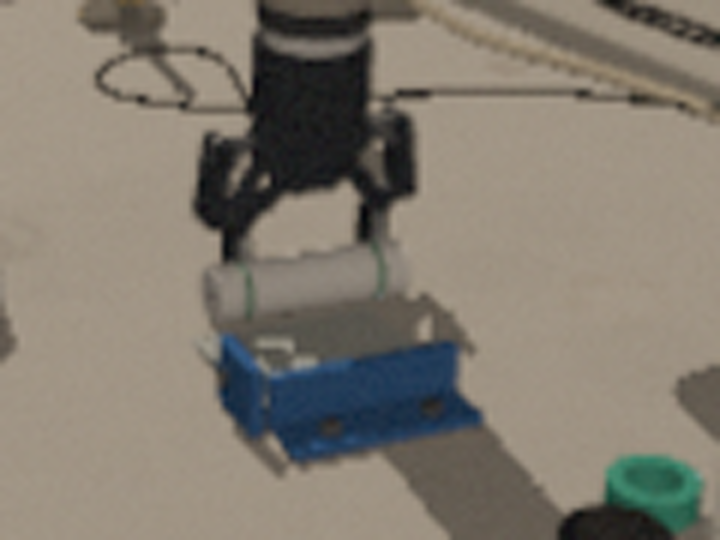

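>>> apply_moves --pt "-0.3 0 -0.05 0 0 0 8.5" --pt "-0.6 0 -0.1 0 0 0 8.5" --pt "-0.9 0 -0.15 0 0 0 8.5" --pt "-1.2 0 -0.2 0 0 0 8.5" --pt "-1.5 0 -0.25 0 0 0 8.5" --pt "-1.8 0 -0.3 0 0 0 8.5" --pt "-2.1 0 -0.35 0 0 0 8.5" --pt "-2.4 0 -0.4 0 0 0 8.5" --pt "-2.7 0 -0.45 0 0 0 8.5" --pt "-3.0 0 -0.5 0 0 0 8.5" --pt "-3.3 0 -0.55 0 0 0 8.5" --pt "-3.6 0 -0.6 0 0 0 8.5"

```text
time: 8.55
position: [0.579, -0.0491, -0.0002]
eef_rot: [2.44, 1.979, 0.0]
contact_force: [0.2, 1.6, -0.2]
finger_gap: 0.0851
```

```bash
python3 look.py f
```

```text
8.55 [ 0.042  0.105 -0.   ] f [-0.126  1.58  -0.185] 0.08507301069479767
```

View pics/s_f.png

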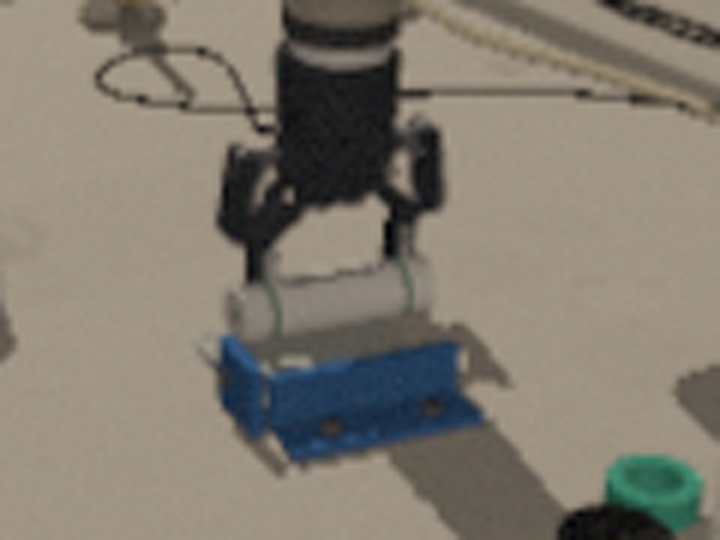

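>>> apply_moves --pt "-0.3 0 -0.03 0 0 0 8.5" --pt "-0.6 0 -0.06 0 0 0 8.5" --pt "-0.9 0 -0.1 0 0 0 8.5" --pt "-1.2 0 -0.13 0 0 0 8.5" --pt "-1.5 0 -0.17 0 0 0 8.5" --pt "-1.8 0 -0.2 0 0 0 8.5" --pt "-2.1 0 -0.23 0 0 0 8.5" --pt "-2.4 0 -0.27 0 0 0 8.5" --pt "-2.7 0 -0.3 0 0 0 8.5" --pt "-3.0 0 -0.3 0 0 0 8.5" --pt "-3.3 0 -0.3 0 0 0 8.5" --pt "-3.6 0 -0.3 0 0 0 8.5"

```text
time: 9.8
position: [0.5715, -0.0843, 0.0028]
eef_rot: [-2.44, -1.979, 0.0]
contact_force: [0.9, 0.9, 1.8]
finger_gap: 0.0847
```

```bash
python3 look.py g
```

```text
9.8 [0.042 0.069 0.003] f [0.704 1.09  1.757] 0.08471136348217576
```

View pics/s_g.png

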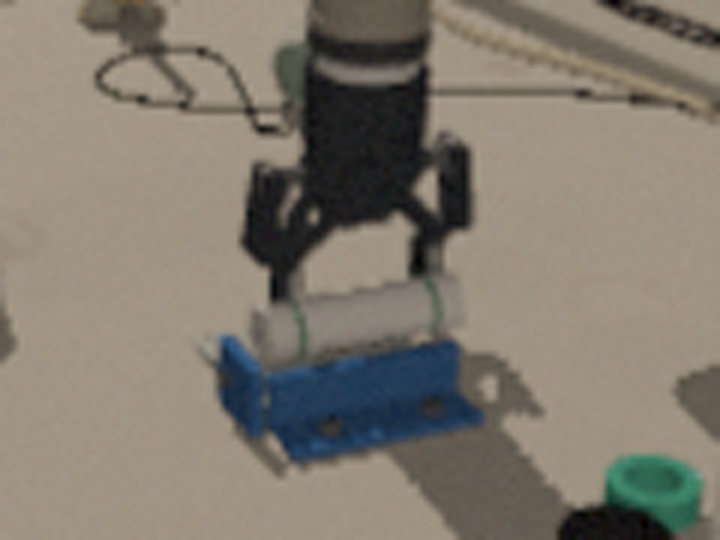

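>>> apply_moves --pt "-0.2 0 0 0 0 0 8.5" --pt "-0.4 0 -0.05 0 0 0 8.5" --pt "-0.6 0 -0.1 0 0 0 8.5" --pt "-0.8 0 -0.15 0 0 0 8.5" --pt "-1.0 0 -0.2 0 0 0 8.5" --pt "-1.2 0 -0.2 0 0 0 8.5" --pt "-1.4 0 -0.2 0 0 0 8.5" --pt "-1.6 0 -0.2 0 0 0 8.5" --pt "-1.8 0 -0.2 0 0 0 8.5" --pt "-2.0 0 -0.2 0 0 0 8.5" --pt "-2.2 0 -0.2 0 0 0 8.5" --pt "-2.3 0 -0.2 0 0 0 8.5"

```text
time: 11.05
position: [0.5665, -0.1077, 0.0046]
eef_rot: [2.44, 1.978, -0.002]
contact_force: [0.3, 0.3, -1.1]
finger_gap: 0.085
```

```bash
python3 look.py h
```

```text
11.05 [0.042 0.045 0.005] f [ 0.191  0.386 -1.103] 0.08499554143824714
```

View pics/s_h.png

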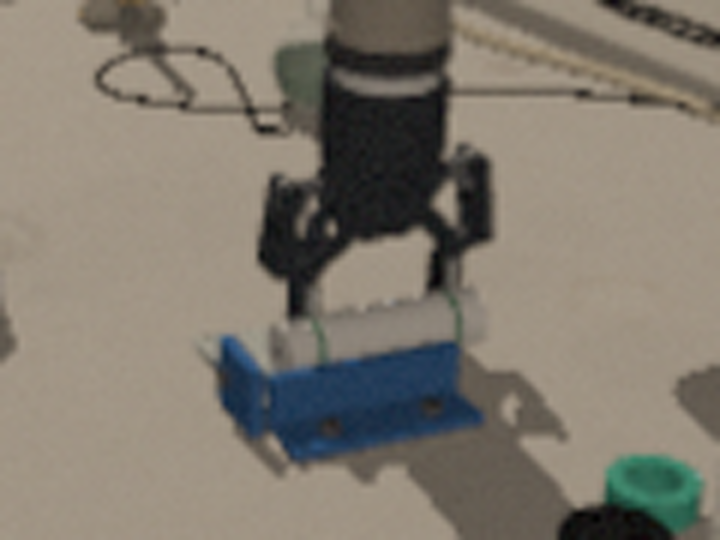

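>>> apply_moves --pt "-0.1 0 0 0 0 0 8.5" --pt "-0.2 0 0 0 0 0 8.5" --pt "-0.3 0 0 0 0 0 8.5" --pt "-0.4 0 0 0 0 0 8.5" --pt "-0.5 0 0 0 0 0 8.5" --pt "-0.6 0 0 0 0 0 8.5" --pt "-0.7 0 0 0 0 0 8.5" --pt "-0.8 0 0 0 0 0 8.5" --pt "-0.9 0 0 0 0 0 8.5" --pt "-1.0 0 0 0 0 0 8.5" --pt "-1.1 0 0 0 0 0 8.5" --pt "-1.1 0 0 0 0 0 8.5"

```text
time: 12.3
position: [0.5645, -0.1176, 0.0048]
eef_rot: [2.44, 1.979, -0.0]
contact_force: [0.6, -0.3, -1.1]
finger_gap: 0.0852
```

```bash
python3 look.py i
```

```text
12.3 [0.042 0.035 0.005] f [ 0.678 -0.158 -1.111] 0.08516158744614577
```

View pics/s_i.png

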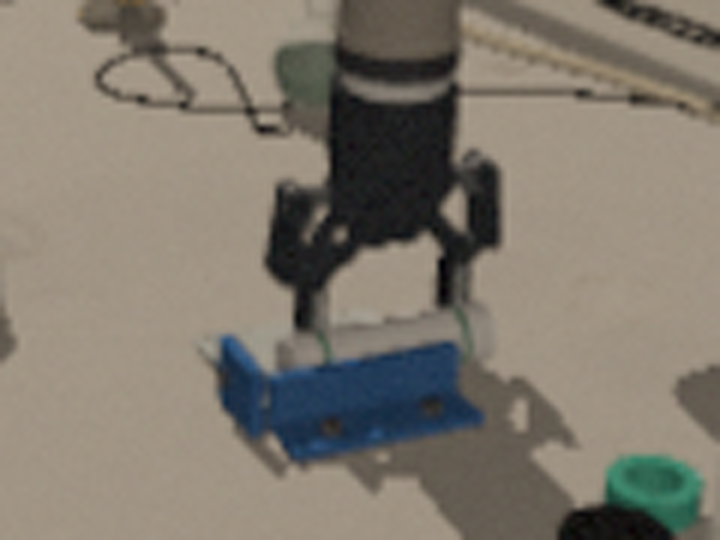

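```bash
python3 - <<'E'
from h import *
q=lambda P:(proj("scene",P)-[290,165]+.5)*6
print(q([b2w(x,0,.042) for x in(-.03,.07,.09,.10,.11)]).round(), q([b2w(x,0,.006) for x in(.07,.09,.10,.11)]).round())
E
```

```text
[[300. 342.]
 [452. 312.]
 [481. 306.]
 [495. 303.]
 [510. 301.]] [[448. 365.]
 [477. 359.]
 [491. 356.]
 [505. 354.]]
```

>>> apply_moves --pt "0.5 0 0 0 0 0 8.5" --pt "1.5 0 0 0 0 0 8.5" --pt "2.5 0 -1 0 0 0 8.5" --pt "2.5 0 -4 0 0 0 8.5" --pt "2.5 0 -8 0 0 0 8.5" --pt "2.5 2 -10 0 0 0 0" --pt "1.5 5 -10 0 0 0 0" --pt "0 8 -10 0 0 0 0" --pt "-2 10.3 -10 0 0 0 0" --pt "-3.5 10.3 -10 0 0 0 0" --pt "-3.5 10.3 -10 0 0 0 0" --pt "-3.5 10.3 -10 0 0 0 0"

```text
time: 13.55
position: [0.6576, -0.1712, 0.105]
eef_rot: [-2.438, -1.979, -0.001]
contact_force: [-0.0, -0.1, -0.3]
finger_gap: -0.0003
```

```bash
python3 look.py j
python3 - <<'E'
from h import *
p,d=ctrl.snapshot("top");np.savez("top2.npz",p=p,d=d);cv2.imwrite("pics/t2.png",cv2.resize(p[150:250,310:430][:,:,::-1],None,fx=6,fy=6,interpolation=cv2.INTER_CUBIC))
print(delta(b2w(.145,0,.03),XB))
E
```

```text
13.55 [0.144 0.001 0.105] f [ 0.004 -0.101 -0.344] -0.0002641690638731601
(array([-0.26694036,  0.06092111,  7.52947126]), array([-0.02029405, -0.09722412,  0.06504832]))
```

View pics/s_j.png

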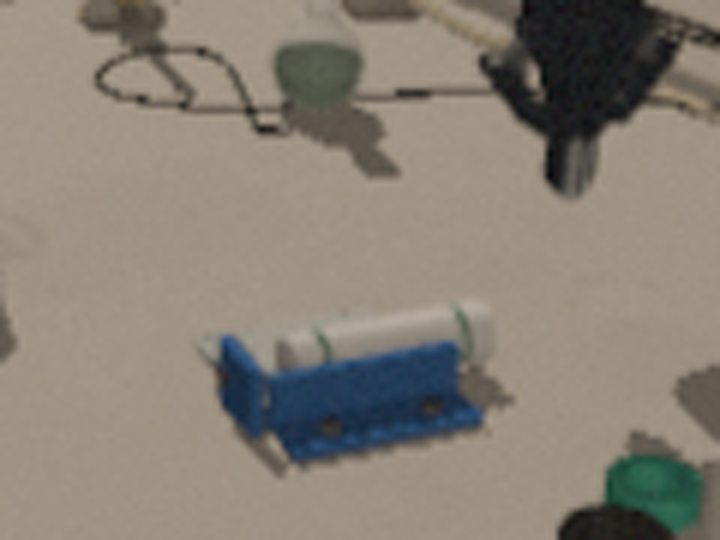

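View pics/t2.png

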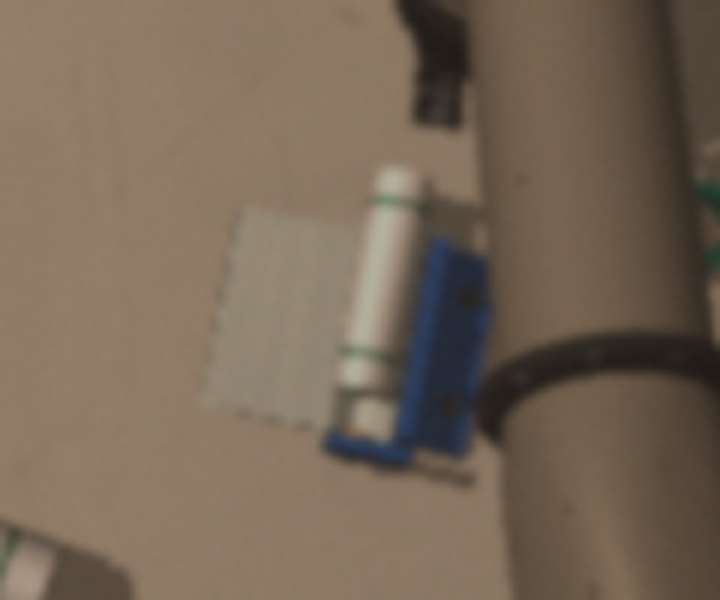

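```bash
python3 - <<'E'
from h import *
f=lambda a:np.array(a)/6+[309.5,149.5]
for z,uv in ((.036,[[400,166],[361,390]]),):
    for P in ray("top",f(uv),z): print(w2b(P).round(4))
print(w2b(ray("top",f([[370,437],[368,385]]),.024)[0]))
E
```

```text
[0.0968 0.0037 0.036 ]
[-0.0361  0.0036  0.036 ]
[-0.06026424 -0.00700813  0.024     ]
```

>>> apply_moves --pt "0.1 0 3 0 0 0 0" --pt "0.1 0 6 0 0 0 0" --pt "0.1 0 8 0 0 0 0" --pt "0.1 0 9.0 0 0 0 0" --pt "0.1 -0.5 9.0 0 0 0 0" --pt "0.1 -1 9.0 0 0 0 0" --pt "0.1 -1.4 9.0 0 0 0 0" --pt "0.1 -1.6 9.0 0 0 0 0"

```text
time: 14.45
position: [0.6431, -0.1685, 0.0164]
eef_rot: [2.438, 1.978, 0.002]
contact_force: [-0.4, 0.9, 0.7]
finger_gap: 0.0002
```

```bash
python3 look.py k
```

```text
14.45 [0.13  0.001 0.016] f [-0.547  0.842  0.654] 0.00018807166247566707
```

View pics/s_k.png

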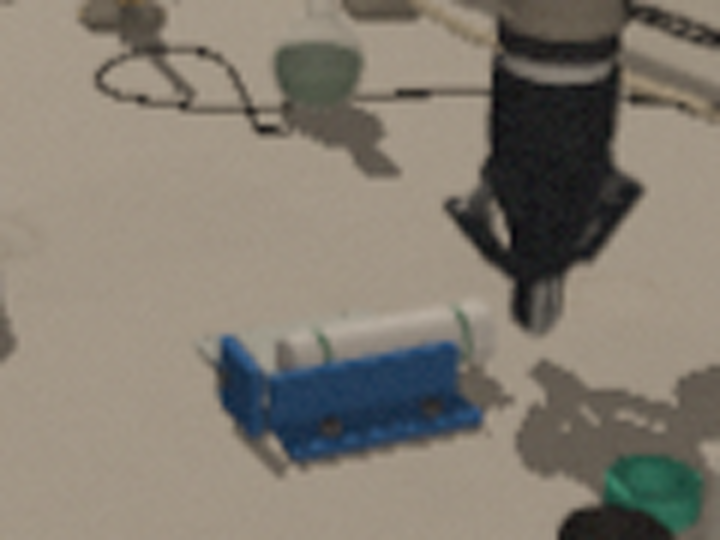

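>>> apply_moves --pt "0 -0.4 0.1 0 0 0 0" --pt "0 -0.8 0.2 0 0 0 0" --pt "0 -1.0 0.2 0 0 0 0" --pt "0 -1.2 0.2 0 0 0 0" --pt "0 -1.4 0.2 0 0 0 0" --pt "0 -1.6 0.2 0 0 0 0" --pt "0 -1.8 0.2 0 0 0 0" --pt "0 -2.0 0.2 0 0 0 0" --pt "0 -2.2 0.2 0 0 0 0" --pt "0 -2.4 0.2 0 0 0 0" --pt "0 -2.6 0.2 0 0 0 0" --pt "0 -2.8 0.2 0 0 0 0"

```text
time: 15.7
position: [0.6155, -0.1627, 0.0129]
eef_rot: [2.439, 1.979, 0.001]
contact_force: [1.0, 0.2, -0.3]
finger_gap: -0.0
```

```bash
python3 look.py l
```

```text
15.7 [0.101 0.001 0.013] f [ 0.956  0.451 -0.271] -3.498804776778137e-05
```

View pics/s_l.png

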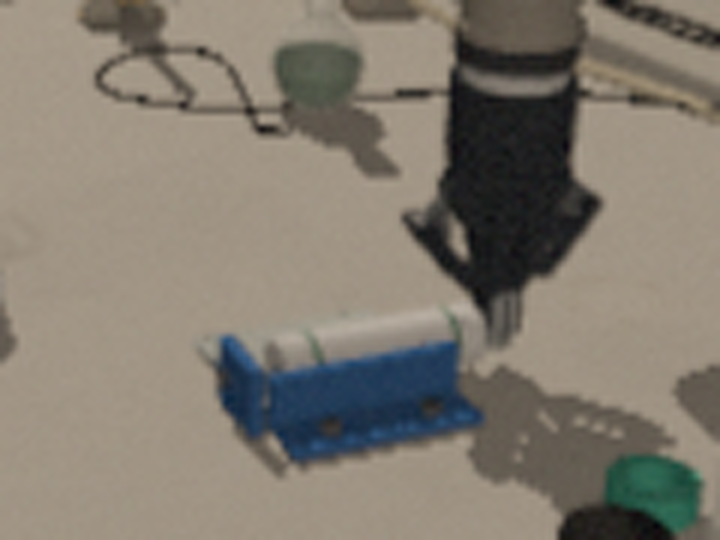

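>>> apply_moves --pt "0 -0.2 0 0 0 0 0" --pt "0 -0.4 0 0 0 0 0" --pt "0 -0.6 0 0 0 0 0" --pt "0 -0.8 0 0 0 0 0" --pt "0 -1.0 0 0 0 0 0" --pt "0 -1.2 0 0 0 0 0" --pt "0 -1.3 0 0 0 0 0"

```text
time: 16.45
position: [0.6025, -0.1599, 0.0129]
eef_rot: [2.44, 1.979, 0.0]
contact_force: [1.3, -0.7, 0.9]
finger_gap: -0.0
```

```bash
python3 look.py m
python3 - <<'E'
from h import *
p,d=ctrl.snapshot("top");np.savez("top3.npz",p=p,d=d);cv2.imwrite("pics/t3.png",cv2.resize(p[160:240,330:410][:,:,::-1],None,fx=7.5,fy=7.5,interpolation=cv2.INTER_CUBIC))
E
```

```text
16.45 [0.088 0.001 0.013] f [ 1.378 -0.476  0.89 ] -1.945188903317232e-05
```

View pics/s_m.png

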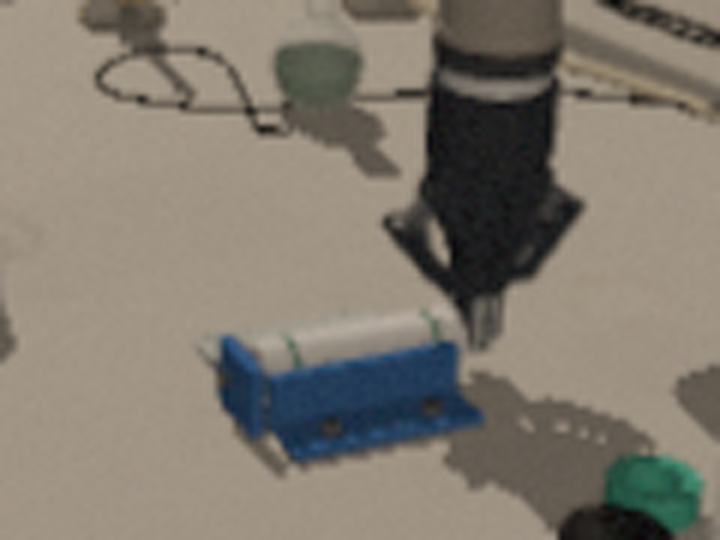

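View pics/t3.png

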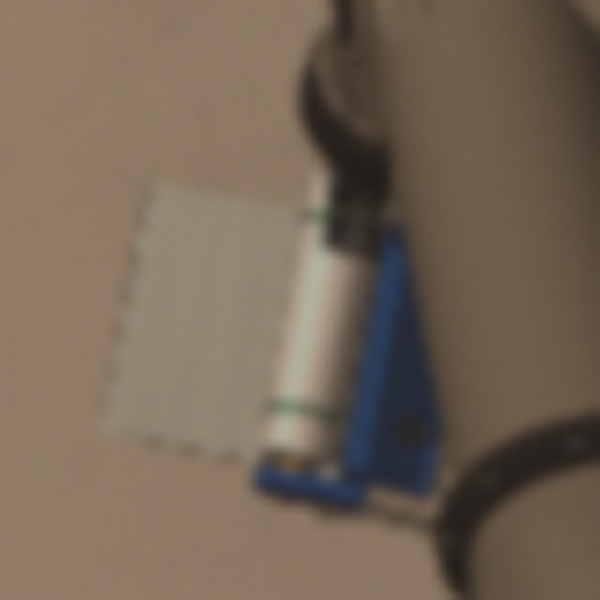

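>>> apply_moves --pt "0 -0.1 0 0 0 0 0" --pt "0 -0.2 0 0 0 0 0" --pt "0 -0.3 0 0 0 0 0" --pt "0 -0.4 0 0 0 0 0" --pt "0 -0.45 0 0 0 0 0"

```text
time: 17.05
position: [0.5989, -0.1593, 0.0129]
eef_rot: [2.439, 1.978, 0.002]
contact_force: [3.3, 0.0, -0.8]
finger_gap: -0.0001
```

>>> apply_moves --pt "0 -0.05 0 0 0 0 0" --pt "0 -0.1 0 0 0 0 0"

```text
time: 17.25
position: [0.5988, -0.1594, 0.0132]
eef_rot: [2.438, 1.977, 0.004]
contact_force: [5.3, -0.6, -0.4]
finger_gap: 0.0001
```

```bash
python3 look.py n
python3 - <<'E'
from h import *
p,d=ctrl.snapshot("top");cv2.imwrite("pics/t4.png",cv2.resize(p[160:240,330:410][:,:,::-1],None,fx=7.5,fy=7.5,interpolation=cv2.INTER_CUBIC))
E
```

```text
17.25 [0.084 0.001 0.013] f [ 5.283  0.477 -0.358] 5.446373068687522e-05
```

View pics/s_n.png

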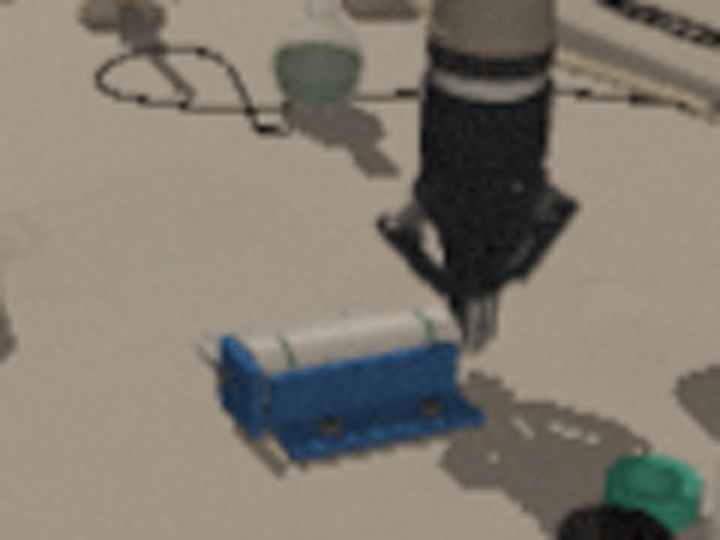

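View pics/t4.png

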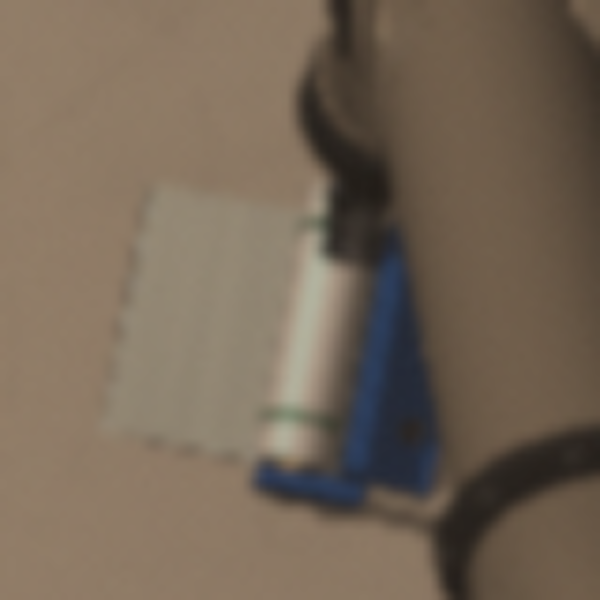

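The near end now meets the button. TCP x is 84 mm against about 84.5 mm predicted, and the force has risen to 5 N. Backing off straight along the V.

>>> apply_moves --pt "0 0.1 0 0 0 0 0" --pt "0 0.3 0 0 0 0 0" --pt "0 0.8 0 0 0 0 0" --pt "0 2 0 0 0 0 0" --pt "0 4 0 0 0 0 0" --pt "0 5 -3 0 0 0 0" --pt "0 6 -7 0 0 0 0" --pt "0 6 -12 0 0 0 0" --pt "4 6 -14 0 0 0 0" --pt "8 6 -14 0 0 0 0" --pt "12 6 -14 0 0 0 0" --pt "12 6 -14 0 0 0 0"

```text
time: 18.55
position: [0.6799, -0.0423, 0.1527]
eef_rot: [-2.421, -1.99, -0.006]
contact_force: [0.2, 0.8, 0.1]
finger_gap: -0.0
```

```bash
python3 look.py o
python3 - <<'E'
from h import *
p,d=ctrl.snapshot("top");cv2.imwrite("pics/t5.png",cv2.resize(p[160:240,330:410][:,:,::-1],None,fx=7.5,fy=7.5,interpolation=cv2.INTER_CUBIC));cv2.imwrite("pics/t5f.png",p[:,:,::-1])
E
```

```text
18.55 [0.14  0.132 0.153] f [0.04  0.778 0.119] -1.525366870394471e-05
```

View pics/s_o.png

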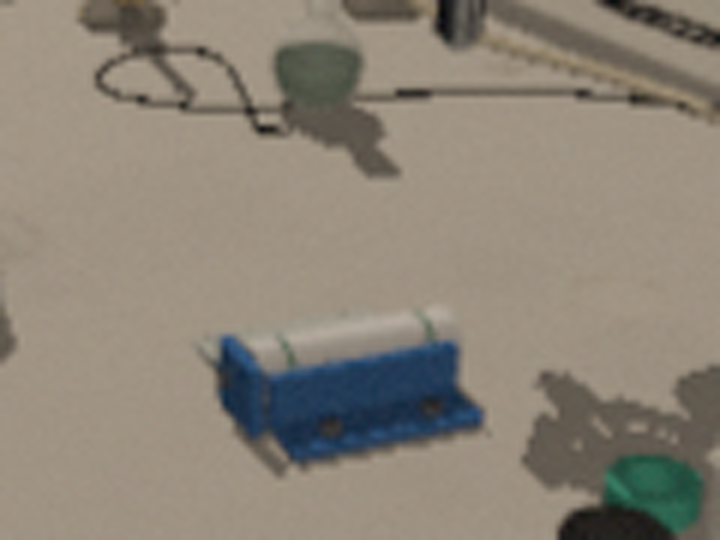

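View pics/t5.png

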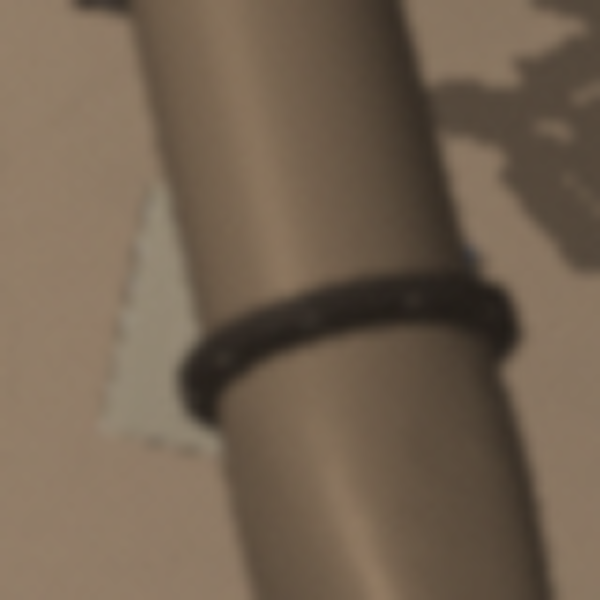

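View pics/t5f.png

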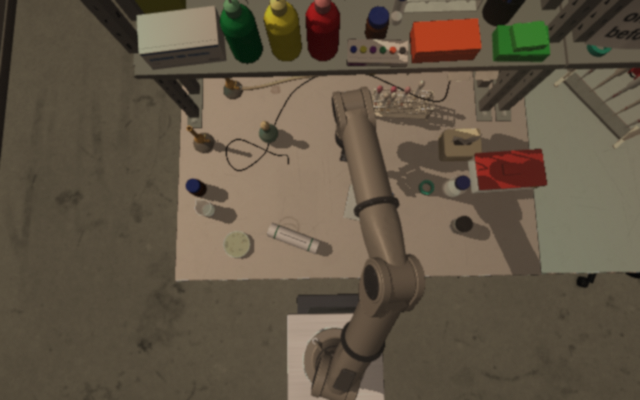

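The scene view shows the bar seated with its far end at (455,320). The arm hides the block in the top view, so I'll move it aside for one last check.

>>> apply_moves --pt "0 -3 0 0 0 0 0" --pt "2 -6 0 0 0 0 0" --pt "5 -9 0 0 0 0 0" --pt "8 -11 0 0 0 0 0" --pt "12 -12 0 0 0 0 0" --pt "16 -13 0 0 0 0 0" --pt "16 -13 0 0 0 0 0" --pt "16 -13 0 0 0 0 0"

```text
time: 19.45
position: [0.586, 0.1288, 0.1524]
eef_rot: [2.439, 1.98, -0.003]
contact_force: [0.3, -1.0, 0.6]
finger_gap: 0.0003
```

```bash
python3 look.py p
python3 - <<'E'
from h import *
p,d=ctrl.snapshot("top");cv2.imwrite("pics/t6.png",cv2.resize(p[160:240,330:410][:,:,::-1],None,fx=7.5,fy=7.5,interpolation=cv2.INTER_CUBIC))
E
```

```text
19.45 [0.013 0.28  0.152] f [ 0.506 -0.914  0.595] 0.00031310258821632347
```

View pics/t6.png

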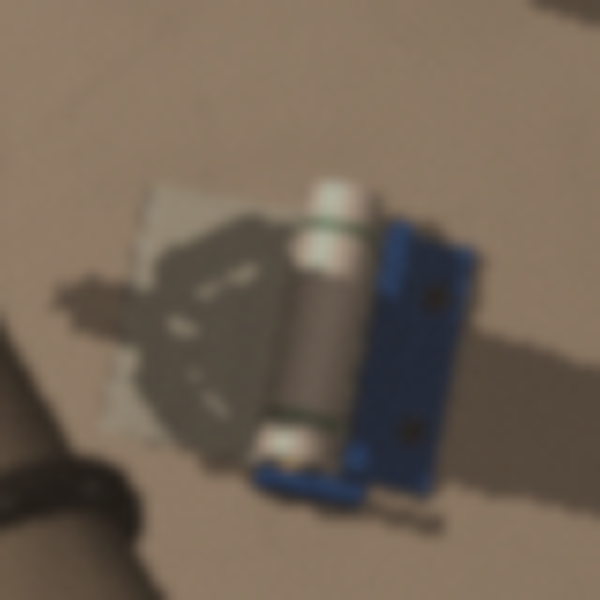

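```bash
python3 - <<'E'
from h import *
f=lambda a:np.array(a)/7.5+[329.5,159.5]
for P in ray("top",f([[341,179],[287,462]]),.034): print(w2b(P).round(4))
ctrl.close_job()
E
```

```text
[0.0748 0.0039 0.034 ]
[-0.0595  0.0059  0.034 ]
the job is handed in; nothing more can be done
```

The bar is seated in the V with its near end against the brass stop button. I handed the job in at about 19.5 s; it reports no verdict.

- **Rolling:** I pushed the bar with both fingers open, over the bench, up the ramp and over the lip. It was never gripped or lifted. The forces I read were no more than about 2 N.
- **Sliding:** I then pushed the far end with the shut fingertips until the force rose to about 5 N and the arm stopped moving. TCP x was 84 mm, against about 84.5 mm expected at the stop. After that I backed straight off.
- **Last picture:** The bar lies in the V. In the block frame its far end measures +75 mm (expected +70) and its near end -59.5 mm (expected -60), which makes the bar about 4 mm too long. I put that down to the coarse pixels, about 3.4 mm each. The near end and the force both agree with contact at the stop.
- **Disagreement:** The image also puts the bar 4 to 6 mm off sideways. That is probably shading and calibration error, since the bar had dropped into the V and the scene view matches the seated position. I did not measure it independently.
- **Bystanders:** In a top view taken after the push they look unmoved. I compared them by eye only, not by measurement.

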